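# Reset a tripped switch

### The arm

A 6-joint arm with a two-finger parallel gripper is mounted at the origin on a cart in front of the work surface, level with it; the furniture and walls round the work are solid. World frame = base frame: x ahead of the robot, y to its left, z up, the work surface at z = 0. Lengths are in mm, angles in rad, forces in N, time in s.
With the tool pointing down it reaches from about 375 to 975 mm from the base axis. Payload 3.8 kg.
Tool frame: the origin (TCP) lies at the very end of the fingers, on their centre line; the grasp point (between the pads) lies 19 mm behind it; z points along the fingers, y is the line along which they close (so a half turn about z gives the same grasp; the last joint's range is limited). The gripper opens to 85 mm and grips with 20 to 120 N. Pads are 22 mm wide; open, the fingers measure 114 mm over their backs; the gripper's body (76 mm by 85 mm) begins 54 mm behind the grasp point. The pads swing forward as they close: fully open they stand 13 mm farther back than shut.
Start: joints at [-1.371, 0.264, 1.604, -0, 1.274, -0.037], TCP at [158.345, -656.159, 231.28] pointing down, gripper open.
Joint ranges: [-2.63, 2.63], [-0.94, 2.18], [0.31, 2.57], [-1.31, 4.45], [0, 2.66], [-2.55, 2.55]. Speed limits (rad/s): [2.57, 2.57, 3.14, 3.14, 3.14, 3.14].

### API

Orientations are given as a rotation vector (axis times angle).
In Python, from plant import manip gives the robot as it stands.
- The arm moves only by the tool drive_tool, never from a script. Its argument "rows" is a list that holds one entry, the list of rows, each a list of 4 numbers: the shift along the world's x, y, z normalised to -1 to 1, where 1 is 0.4 m, then the turn about the world's z normalised to -1 to 1, where 1 is 90 degrees. A call has exactly 8 rows; each row is the pose to reach, as a shift and turn from the pose commanded when the call began; what a row does not reach only later rows make up. A row lasts 1/12 s, in which the tool goes at most 41.7 mm and 7.16 degrees, less where a joint would pass 70% of its speed; a pose out of reach is approached as far as the arm can. A call with a number of a shift or a turn outside -1 to 1 is refused whole. A call with a gripper value outside its range is refused whole. "grip" is the gripper's target within -1 to 1 (fully open at 1, half-way at 0, shut at -1), set as the call begins (left out, the last holds). The fingers move at their own pace and stop on an object; "newtons" is the grip in N (left out, the last holds). Time passes only in rows, so rows that repeat a pose let the fingers close, or fill a call up. It gives the time, the measured TCP pose, the force, the opening and the grip force at its end, in the units of the state.
- manip.observe(): the state, without advancing time (a new reading comes with each control period).
- manip.grab_frame(name): name is "scene" or "top" or "wrist"; returns the picture (400x640x3 uint8, red, green, blue); there is no depth.
- manip.camera_model(name): a dict with "intrinsics" (3x3 intrinsics, pixels), "k1" (the pictures are not rectified: a ray, as slopes to the right and down, at radius r is drawn at 1 + k1 r^2 times it, then the intrinsics apply), "position" and "rotation" of the camera in the world; the wrist camera has in their place "T_tool_cam" (4x4, takes a point from camera to tool coordinates, whose origin is the TCP and whose axes are the flange's). Camera axes: x right, y down, z forward; pixel columns grow to the right and rows downward; lengths in mm; the calibration is good to about 2 mm. A picture is of the moment at which its call begins: read the wrist's pose just before it. camera_model takes no time and is no camera call.
- manip.hand_in(): hands the job in; it is judged then, once.
Trained networks look in the newest picture that a camera, given by its name, has taken for a name from the list of things; names that differ only in an ending like _2 or _b are one class to them, and where a whole thing is asked for, a point or a joint stands for the part that bears it (a point fixed in the world has none). Each returns a list of dicts, best first, with "confidence" (0 to 1); they miss things now and then, are a little off and sometimes report something else, mostly with a low value. They report only what shows in the picture. A call takes as long as a camera call.
- manip.boxes_of(thing, camera): "rect" ([left, top, right, bottom] in pixels, round what is visible of it).
- manip.masks_of(thing, camera): "mask" (400x640 bool, what is visible of it) and "rect" ([left, top, right, bottom] in pixels, round what is visible of it).
- manip.spot_point(thing, camera): "position" ([column, row] in pixels: a listed point, or the origin of a listed thing).
The state is a dict: "clock": time; "q": joint angles; "qd": joint speeds; "effort": joint torques, N m; "eef_pos": TCP position; "ee_rot": TCP orientation; "force": force on the tool from outside, world axes, zero at the start; "moment": the same for the moment, N m; "opening": finger opening in mm; "gripper_force": force on a finger pad.
Only numpy, scipy, OpenCV 4.12 (cv2) and the standard library are available. Lean on these libraries where they do the work, as an engineer would, in place of code of your own. Each camera call takes 0.05 s, during which the arm holds its last target. There are 200 camera calls.

### The job

One of the two trip switches on the hob cover has tripped: its red lever stands upright instead of leaning to the green on side like its neighbour's. Reset it: push the lever to the red off side, through the stiff catch until it comes up against the solid stop, then throw it back over fully to the green on side and let go. Go by feel and keep the push under 18 N (never press, pull or squeeze the lever harder), and leave the neighbouring switch and everything else where it is.

Things in the scene. Friction and masses are not known exactly. Their poses are not given: they have to be found in the camera images.
- switch_a: the tripped switch: fixed grey box 150 mm (x) by 84 mm (y), top at 77 mm. Origin: centre of its underside, 6 mm above the work surface (on the steel hob cover); z up. Its -x end, towards the robot, is the off side (red stripe), its +x end the on side (green stripe). The lever axis runs along y, 60 mm above the origin; the lever comes out through the middle of the top
- switch_a_lever (a joint): lever shaft angle, rad: about 0 upright (tripped), negative to off (-x), positive to on (+x, stop at 0.75). Stays where left (1.5 N at the bar moves it). Until reset, blocked on the way to on. Off: first the reset catch (7 N at the bar, 12 mm of travel), then at once the solid stop, which resets it. The stop lies unseen, anywhere from -0.20 to -0.74: 12 to 15 N tells it from the catch
- switch_a_grip: polished handle on that shaft: steel stem 7x12 mm with a red crossbar at its end, 20 mm thick, 48 mm long along y, centre 85 mm from the lever axis. Origin on the lever axis; its z runs along the stem. Sprung on the shaft: against a stop it gives, about 3.9 N per mm at the bar. Keep any force on it below 18 N (damaged at 21 N)
- switch_a_bar (a point): centre of the tripped switch's red crossbar (bar along y, 20 mm thick); 151 mm above the work surface when the lever is upright
- switch_b: the neighbouring trip switch, an identical fixed box, which is on and stays on; same origin and axes
- switch_b_lever (a joint): angle of the neighbour's lever shaft, rad; at about 0.73 (on), to be left so
- timer: white kitchen timer, 68 mm across, 50 mm high, loose; origin at the centre of its underside; leave alone
- scourer: blue scouring pad 68x100x12 mm, lying loose; origin at the centre of its underside; leave alone
- pepper_mill: wooden pepper mill, 58 mm across, 160 mm high, loose, standing behind; origin at the centre of its underside; leave alone
- spice_green: spice jar with red cap and green label, 45 mm across, 106 mm high, loose, standing behind; origin at the centre of its underside; leave alone
- label_tape: roll of tape in a small steel dispenser, 109x47x77 mm, loose; origin at the centre of its underside; leave alone

How it is judged (in metres and radians):
On the way, in this order (a step that is already met when the one before it is completed fails the run):
1. the tripped lever has been pushed over to the off side (value of joint switch_a_lever below -0.13 rad), for 0.1 s.
2. the lever is fully on (value of joint switch_a_lever above 0.68 rad), for 0.2 s.
At the end, for the whole second after the job is handed in: the tripped switch's lever stands fully on (over 0.68 rad, the stop is at 0.75), released and at rest; the neighbour's lever is still on (over 0.6 rad) (value of joint switch_a_lever between 0.68 and 0.82 rad and value of joint switch_b_lever above 0.6 rad and velocity of joint switch_a_lever between -0.05 and 0.05 rad/s and contact force between anything else and switch_a_grip below 0.5 N); the robot touches nothing.
It fails at once if more than 21 N on the tripped switch's lever (contact force between any of the fingers, the arm and switch_a_grip above 21 N).
It fails at once if the neighbouring switch's lever is moved from on (value of joint switch_b_lever below 0.6 rad).
It fails at once if a loose bystander is moved by more than 20 mm (distance of any of timer, scourer, pepper_mill, spice_green, label_tape from where it was at the start of the episode above 0.02 m).
It also fails if it takes over 58 s, if anything falls off the work surface, if the arm or the gripper's body presses on something with over 40 N, if the wrist force passes 120 N, or if a joint passes its speed limit or range.

## Working session

There is one attempt and no reset: what is moved stays moved. The work goes in short steps, Python scripts to look and compute and a tool call to move; the robot and the scene stay as the last step left them, time stands still between calls to the robot, and variables do not carry over. Pictures are saved under pics/ and viewed, at most 10 in all, crops included, and the job is handed in when it is done.

Besides the shell and the picture viewer there is one more tool, called after "Emit:" as a command line: name --argument value ..., lists and objects as JSON in quotes. drive_tool: Moves the arm, as the interface text tells. Its arguments: {"type":"object","properties":{"rows":{"type":"array"},"grip":{"type":"number"},"newtons":{"type":"number"}},"required":["rows"]}

```bash
mkdir -p pics
cat > h.py <<'E'
import numpy as np, cv2
from plant import manip
def ray(cam,px):
    m=manip.camera_model(cam);K=np.array(m["intrinsics"]);R=np.array(m["rotation"])
    d=np.array([(px[0]-K[0,2])/K[0,0],(px[1]-K[1,2])/K[1,1]]);u=d.copy()
    for _ in range(30): u=d/(1+m["k1"]*(u@u))
    return np.array(m["position"]),R@np.array([u[0],u[1],1])
def atz(cam,px,z):
    p,d=ray(cam,px);return p+d*(z-p[2])/d[2]
def tri(pairs):
    A=np.zeros((3,3));b=np.zeros(3)
    for c,px in pairs:
        p,d=ray(c,px);d=d/np.linalg.norm(d);M=np.eye(3)-np.outer(d,d);A+=M;b+=M@p
    return np.linalg.solve(A,b)
E
python3 - <<'E'
from h import *
s=manip.observe();print(s)
ims=[]
for c in("scene","top"):
    im=manip.grab_frame(c);cv2.imwrite(f"pics/{c}0.png",im[...,::-1]);print(c,manip.camera_model(c)["position"])
    for t in("switch_a_bar","switch_a","switch_b"):
        for r in manip.spot_point(t,c)[:3]: print(c,t,r,atz(c,r["position"],151 if "bar" in t else 6).round(0))
    for r in manip.boxes_of("switch_a_grip",c)[:3]:print("box",r)
E
```

```text
{'clock': 0.0, 'q': array([-1.37094631e+00,  2.64746268e-01,  1.60534763e+00,  3.98695994e-06,
        1.27369095e+00, -3.69115007e-02]), 'qd': array([ 1.07619029e-03, -2.13605239e-04,  1.81494653e-04,  9.58376439e-04,
       -7.84178040e-05,  3.51601552e-04]), 'effort': array([ 5.92775832e-04, -5.15118062e+01, -3.67311144e+01, -3.98067932e-04,
        1.29368642e-02,  4.60910243e-06]), 'eef_pos': array([ 158.17522614, -655.47101265,  229.98089801]), 'ee_rot': array([-3.11743547e+00, -3.70776179e-01,  2.74071284e-04]), 'force': array([0.23887801, 0.01798002, 1.09410677]), 'moment': array([-0.00748148,  0.04396413,  0.04632468]), 'gripper_force': 0.0, 'opening': 85.59702191420332}
scene [ 279.74086639 -509.94048572  674.01175465]Traceback (most recent call last):
  File "<stdin>", line 7, in <module>
  File "h.py", line 9, in atz
    p,d=ray(cam,px);return p+d*(z-p[2])/d[2]
                                        ~^^^
IndexError: invalid index to scalar variable.
```

```bash
sed -i 's/R=np.array(m\["rotation"\])/R=cv2.Rodrigues(np.array(m["rotation"],float))[0]/' h.py
python3 - <<'E'
from h import *
print(manip.camera_model("top"))
for c in("scene","top"):
    im=manip.grab_frame(c);cv2.imwrite(f"pics/{c}0.png",im[...,::-1])
    for t in("switch_a_bar","switch_a","switch_b"):
        for r in manip.spot_point(t,c)[:3]: print(c,t,r,atz(c,r["position"],151 if "bar" in t else 6).round(0))
    for r in manip.boxes_of("switch_a_grip",c)[:3]:print("box",r)
E
```

```text
{'intrinsics': array([[400.66828662,   0.        , 317.9975045 ],
       [  0.        , 400.66828662, 203.30841096],
       [  0.        ,   0.        ,   1.        ]]), 'k1': -0.052078364813876524, 'position': array([ 393.40479659,   67.72381608, 1224.57610358]), 'rotation': array([-2.14254143,  2.13334886, -0.10628918])}
scene switch_a_bar {'position': [290.6, 188.4], 'confidence': 0.47} [506. 122. 151.]
scene switch_a {'position': [337.4, 281.2], 'confidence': 0.83} [537. -65.   6.]
scene switch_a {'position': [291.6, 232.0], 'confidence': 0.73} [502. 125.   6.]
scene switch_b {'position': [337.4, 281.2], 'confidence': 0.83} [537. -65.   6.]
scene switch_b {'position': [291.6, 232.0], 'confidence': 0.73} [502. 125.   6.]
box {'rect': [210.3, 201.7, 233.6, 219.4], 'confidence': 0.69}
box {'rect': [282.8, 180.3, 292.5, 212.0], 'confidence': 0.68}
top switch_a_bar {'position': [310.4, 216.5], 'confidence': 0.46} [500. 123. 151.]
top switch_a {'position': [310.8, 218.7], 'confidence': 0.85} [507. 130.   6.]
top switch_a {'position': [376.9, 212.1], 'confidence': 0.85} [528. -72.   6.]
top switch_b {'position': [310.8, 218.7], 'confidence': 0.85} [507. 130.   6.]
top switch_b {'position': [376.9, 212.1], 'confidence': 0.85} [528. -72.   6.]
box {'rect': [302.9, 211.9, 320.3, 224.0], 'confidence': 0.65}
```

View pics/scene0.png

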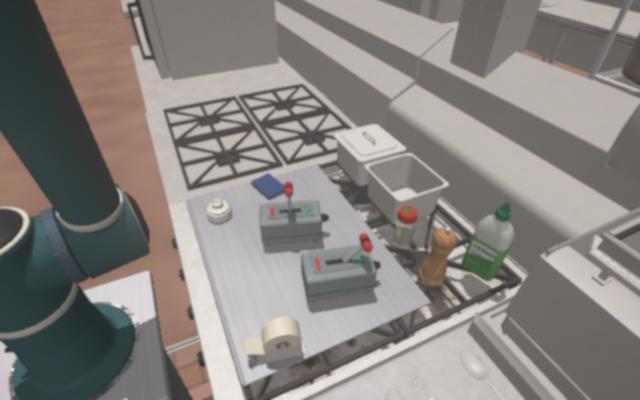

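View pics/top0.png

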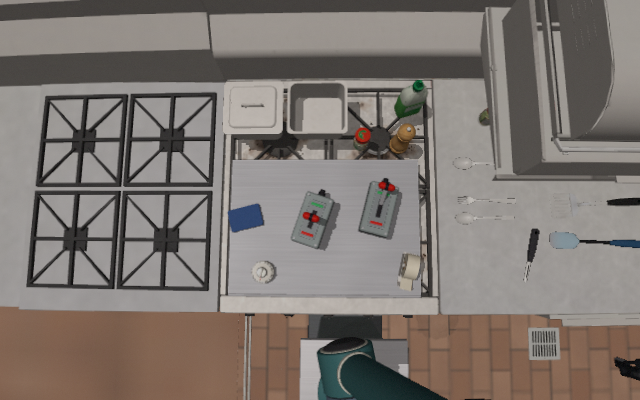

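The scene view shows switch_a (lever upright) with its bar at about (289,188) and switch_b's lever leaning on at (366,243). The top view shows A's bar at (311,216) with its red stripe at (307,235) and green stripe at (319,204), so it is yawed. B's bar is at (387,185). The loose items are well clear.

Run:
```python
from h import *
print(tri([("scene",[290.6,188.4]),("top",[310.4,216.5])]))
im=manip.grab_frame("top");hsv=cv2.cvtColor(im,cv2.COLOR_RGB2HSV)
sub=np.zeros((400,640),bool);sub[185:255,285:342]=1
red=sub&((hsv[...,0]<8)|(hsv[...,0]>172))&(hsv[...,1]>130)&(hsv[...,2]>70)
grn=sub&(hsv[...,0]>45)&(hsv[...,0]<85)&(hsv[...,1]>70)
P={}
for n,m in(("red",red),("grn",grn)):
    k,l,st,c=cv2.connectedComponentsWithStats(m.astype(np.uint8))
    for i in range(1,k):
        if st[i,4]>8:print(n,st[i],c[i],atz("top",c[i],77).round(1),atz("top",c[i],151).round(1))
for t in("switch_a",):
  for r in manip.masks_of(t,"top")[:2]:
    pts=np.argwhere(r["mask"])[:,::-1].astype(np.float32);b=cv2.boxPoints(cv2.minAreaRect(pts));print(r["rect"],[atz("top",q,60).round(0)[:2] for q in b])
crop=cv2.resize(im[180:260,270:350],None,fx=6,fy=6,interpolation=cv2.INTER_CUBIC);cv2.imwrite("pics/crop1.png",crop[...,::-1])
print(manip.observe()["clock"])
```

```text
[502.64754336 122.64251084 151.0965321 ]
red [303 212   7   7  41] [306.02439024 215.02439024] [511.4 139.9  77. ] [503.8 135.3 151. ]
red [311 214   8   8  47] [314.63829787 218.14893617] [502.4 115.   77. ] [495.4 112.  151. ]
red [301 231  12   6  29] [306.82758621 233.72413793] [457.6 137.1  77. ] [453.4 132.6 151. ]
grn [311 202  12   6  33] [316.90909091 204.57575758] [541.8 108.8  77. ] [532.3 106.1 151. ]
[289.5, 185.4, 335.0, 246.3] [array([441., 190.]), array([603., 138.]), array([574.,  53.]), array([414., 106.])]
[359.5, 180.0, 397.6, 236.1] [array([465.,  -6.]), array([632., -48.]), array([ 610., -136.]), array([444., -92.])]
0.7
```

View pics/crop1.png

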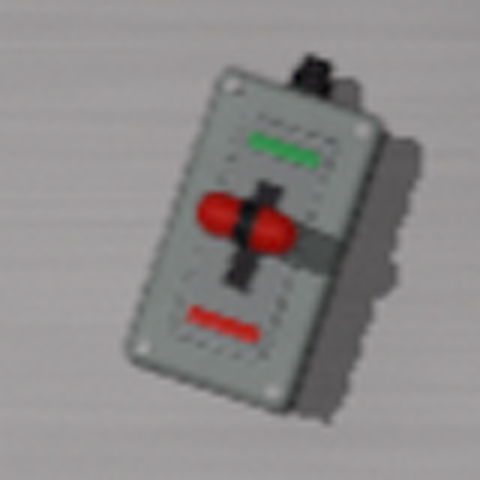

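Emit:
drive_tool --rows '[[[0.335,0.762,0.05,0.3],[0.335,0.762,0.05,0.3],[0.335,0.762,0.05,0.3],[0.335,0.762,0.05,0.3],[0.335,0.762,0.05,0.3],[0.335,0.762,0.05,0.3],[0.335,0.762,0.05,0.3],[0.335,0.762,0.05,0.3]]]' --grip 0.05 --newtons 20

```text
clock: 1.37
eef_pos: [292.6, -349.7, 251.6]
ee_rot: [2.946, 1.088, 0.001]
force: [1.7, 0.3, 0.8]
opening: 45.2
gripper_force: 0.0
```

Emit:
drive_tool --rows '[[[0.335,0.762,0,0.343],[0.335,0.762,0,0.343],[0.335,0.762,0,0.343],[0.335,0.762,0,0.343],[0.335,0.762,0,0.343],[0.335,0.762,0,0.343],[0.335,0.762,0,0.343],[0.335,0.762,0,0.343]]]'

```text
clock: 2.03
eef_pos: [426.7, -44.7, 251.9]
ee_rot: [2.549, 1.833, 0.002]
force: [0.9, -1.1, -0.1]
opening: 44.9
gripper_force: 0.0
```

Emit:
drive_tool --rows '[[[0.184,0.419,0,0],[0.184,0.419,0,0],[0.184,0.419,0,0],[0.184,0.419,0,0],[0.184,0.419,-0.1,0],[0.184,0.419,-0.1,0],[0.184,0.419,-0.1,0],[0.184,0.419,-0.1,0]]]'

```text
clock: 2.7
eef_pos: [499.6, 120.5, 211.6]
ee_rot: [2.55, 1.834, -0.001]
force: [0.4, -0.1, -0.9]
opening: 44.7
gripper_force: 0.0
```

Run:
```python
from h import *
s=manip.observe();print(s["eef_pos"],s["ee_rot"],s["force"])
im=manip.grab_frame("wrist")
m=manip.camera_model("wrist");K=np.array(m["intrinsics"]);T=np.array(m["T_tool_cam"])
R=cv2.Rodrigues(s["ee_rot"])[0]
def w(px,z):
    d=np.array([(px[0]-K[0,2])/K[0,0],(px[1]-K[1,2])/K[1,1]]);u=d.copy()
    for _ in range(30): u=d/(1+m["k1"]*(u@u))
    p=R@T[:3,3]+s["eef_pos"];v=R@T[:3,:3]@np.array([u[0],u[1],1]);return p+v*(z-p[2])/v[2]
print(T.round(2))
for r in manip.spot_point("switch_a_bar","wrist")[:2]:print(r,w(r["position"],151))
for r in manip.masks_of("switch_a_grip","wrist")[:2]:print(r["confidence"],r["rect"])
cv2.imwrite("pics/w1.png",im[...,::-1])
```

```text
[499.64775826 120.54027557 211.56100228] [ 2.55018633e+00  1.83448589e+00 -1.17274852e-03] [ 0.35370908 -0.09112232 -0.91508869]
[[  -0.     -0.96   -0.3    75.28]
 [   1.     -0.     -0.      0.28]
 [   0.     -0.3     0.96 -142.26]
 [   0.      0.      0.      1.  ]]
{'position': [323.6, 217.9], 'confidence': 0.61} [499.81750539 122.50646268 151.        ]
```

View pics/w1.png

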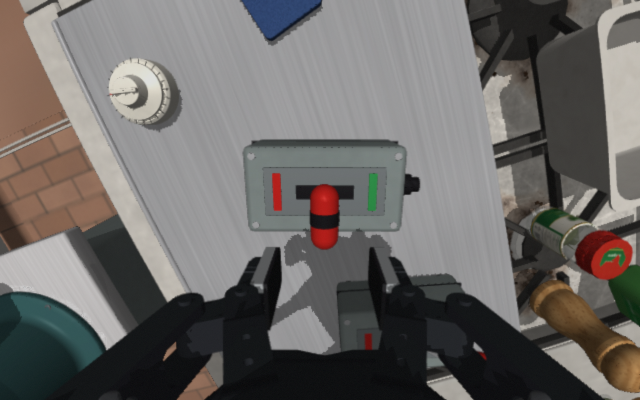

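The wrist view shows the bar at about (323,217), squarely between the fingers (columns 275 and 374). The closing line runs along the red (277) to green (373) stripes, so I can lower straight down.

Emit:
drive_tool --rows '[[[0,0.004,-0.05,0],[0,0.004,-0.08,0],[0,0.004,-0.1,0],[0,0.004,-0.12,0],[0,0.004,-0.14,0],[0,0.004,-0.16,0],[0,0.004,-0.175,0],[0,0.004,-0.18,0]]]'

```text
clock: 3.52
eef_pos: [499.1, 122.3, 137.9]
ee_rot: [-2.55, -1.834, 0.003]
force: [-1.2, -0.6, -0.3]
opening: 44.9
gripper_force: 0.0
```

Emit:
drive_tool --rows '[[[-0.006,0.002,0,0],[-0.012,0.004,0,0],[-0.018,0.006,0,0],[-0.023,0.008,0,0],[-0.028,0.009,0,0],[-0.032,0.011,0,0],[-0.038,0.0127,0,0],[-0.038,0.0127,0,0]]]'

```text
clock: 4.18
eef_pos: [484.8, 127.7, 139.7]
ee_rot: [2.55, 1.834, 0.002]
force: [0.7, -1.9, 0.5]
opening: 44.8
gripper_force: 0.5
```

Emit:
drive_tool --rows '[[[-0.002,0.0007,0,0],[-0.004,0.0014,0,0],[-0.006,0.002,0,0],[-0.008,0.0027,0,0],[-0.01,0.0033,0,0],[-0.012,0.004,0,0],[-0.0142,0.0048,0,0],[-0.0142,0.0048,0,0]]]'

```text
clock: 4.85
eef_pos: [479.0, 129.4, 139.3]
ee_rot: [2.55, 1.834, 0.0]
force: [2.2, -0.5, 0.3]
opening: 44.9
gripper_force: 0.9
```

Emit:
drive_tool --rows '[[[-0.002,0.0007,0,0],[-0.004,0.0014,0,0],[-0.006,0.002,-0.001,0],[-0.009,0.003,-0.001,0],[-0.012,0.004,-0.002,0],[-0.014,0.0047,-0.003,0],[-0.0166,0.0055,-0.003,0],[-0.0166,0.0055,-0.003,0]]]'

```text
clock: 5.52
eef_pos: [474.3, 131.1, 139.1]
ee_rot: [2.548, 1.832, 0.005]
force: [6.2, -3.7, 0.7]
opening: 44.8
gripper_force: 3.6
```

Emit:
drive_tool --rows '[[[-0.001,0.0003,0,0],[-0.002,0.0007,0,0],[-0.003,0.001,0,0],[-0.004,0.0013,0,0],[-0.005,0.0017,0,0],[-0.005,0.0017,0,0],[-0.005,0.0017,0,0],[-0.005,0.0017,0,0]]]'

```text
clock: 6.18
eef_pos: [472.4, 131.8, 138.9]
ee_rot: [2.548, 1.832, 0.005]
force: [6.1, -3.7, -1.2]
opening: 44.6
gripper_force: 3.8
```

Emit:
drive_tool --rows '[[[-0.001,0.0003,0,0],[-0.002,0.0007,0,0],[-0.003,0.001,-0.001,0],[-0.004,0.0013,-0.001,0],[-0.005,0.0017,-0.002,0],[-0.006,0.002,-0.002,0],[-0.006,0.002,-0.002,0],[-0.006,0.002,-0.002,0]]]'

```text
clock: 6.85
eef_pos: [470.4, 132.5, 138.6]
ee_rot: [2.547, 1.832, 0.006]
force: [6.6, -3.8, 0.2]
opening: 44.8
gripper_force: 3.7
```

Emit:
drive_tool --rows '[[[-0.001,0.0003,0,0],[-0.002,0.0007,0,0],[-0.003,0.001,-0.001,0],[-0.004,0.0013,-0.001,0],[-0.005,0.0017,-0.002,0],[-0.006,0.002,-0.002,0],[-0.006,0.002,-0.002,0],[-0.006,0.002,-0.002,0]]]'

```text
clock: 7.52
eef_pos: [468.2, 133.4, 138.1]
ee_rot: [2.547, 1.832, 0.007]
force: [5.9, -3.6, 2.8]
opening: 45.0
gripper_force: 3.7
```

Emit:
drive_tool --rows '[[[-0.001,0.0003,0,0],[-0.002,0.0007,0,0],[-0.003,0.001,-0.001,0],[-0.004,0.0013,-0.001,0],[-0.005,0.0017,-0.002,0],[-0.006,0.002,-0.003,0],[-0.006,0.002,-0.003,0],[-0.006,0.002,-0.003,0]]]'

```text
clock: 8.18
eef_pos: [466.2, 134.5, 137.2]
ee_rot: [2.547, 1.832, 0.008]
force: [6.8, -3.8, 3.3]
opening: 44.5
gripper_force: 3.7
```

Emit:
drive_tool --rows '[[[-0.001,0.0003,0,0],[-0.002,0.0007,0,0],[-0.003,0.001,-0.001,0],[-0.004,0.0013,-0.001,0],[-0.005,0.0017,-0.002,0],[-0.006,0.002,-0.003,0],[-0.006,0.002,-0.003,0],[-0.006,0.002,-0.003,0]]]'

```text
clock: 8.85
eef_pos: [465.1, 135.1, 136.7]
ee_rot: [2.545, 1.831, 0.012]
force: [8.8, -4.9, 4.2]
opening: 44.6
gripper_force: 5.0
```

Emit:
drive_tool --rows '[[[-0.001,0.0003,0,0],[-0.002,0.0007,0,0],[-0.003,0.001,0,0],[-0.004,0.0013,0,0],[-0.005,0.0017,0,0],[-0.005,0.0017,0,0],[-0.005,0.0017,0,0],[-0.005,0.0017,0,0]]]'

```text
clock: 9.52
eef_pos: [464.0, 135.4, 136.5]
ee_rot: [2.544, 1.83, 0.014]
force: [12.3, -5.3, 0.4]
opening: 44.6
gripper_force: 6.8
```

Emit:
drive_tool --rows '[[[-0.0005,0.0002,0,0],[-0.001,0.0003,0,0],[-0.0015,0.0005,0,0],[-0.002,0.0007,0,0],[-0.002,0.0007,0,0],[-0.002,0.0007,0,0],[-0.002,0.0007,0,0],[-0.002,0.0007,0,0]]]'

```text
clock: 10.18
eef_pos: [463.6, 135.6, 136.5]
ee_rot: [2.543, 1.83, 0.014]
force: [13.8, -6.9, -0.4]
opening: 44.8
gripper_force: 7.6
```

Emit:
drive_tool --rows '[[[0.034,-0.012,0,0],[0.06,-0.0215,0.001,0],[0.07,-0.025,0.003,0],[0.08,-0.0286,0.004,0],[0.09,-0.032,0.006,0],[0.104,-0.037,0.007,0],[0.118,-0.042,0.0075,0],[0.134,-0.048,0.0075,0]]]'

```text
clock: 10.85
eef_pos: [511.3, 117.3, 136.8]
ee_rot: [-2.55, -1.834, 0.001]
force: [-1.9, 0.5, 1.2]
opening: 45.1
gripper_force: 0.8
```

Emit:
drive_tool --rows '[[[0.002,-0.0007,0,0],[0.004,-0.0014,0,0],[0.006,-0.002,0,0],[0.008,-0.0027,0,0],[0.01,-0.0033,0,0],[0.012,-0.004,0,0],[0.0142,-0.0048,0,0],[0.0142,-0.0048,0,0]]]'

```text
clock: 11.52
eef_pos: [517.4, 115.3, 137.1]
ee_rot: [2.55, 1.834, 0.0]
force: [-1.3, 0.0, -0.2]
opening: 45.0
gripper_force: 0.6
```

Emit:
drive_tool --rows '[[[0.003,-0.001,0,0],[0.006,-0.002,0,0],[0.009,-0.003,-0.001,0],[0.012,-0.004,-0.001,0],[0.015,-0.005,-0.002,0],[0.018,-0.006,-0.003,0],[0.0237,-0.0079,-0.004,0],[0.0237,-0.0079,-0.004,0]]]'

```text
clock: 12.18
eef_pos: [527.1, 112.0, 135.4]
ee_rot: [2.551, 1.834, 0.0]
force: [-1.1, 1.2, 0.6]
opening: 45.3
gripper_force: 0.4
```

Emit:
drive_tool --rows '[[[0.009,-0.003,-0.001,0],[0.019,-0.0063,-0.002,0],[0.029,-0.0097,-0.004,0],[0.039,-0.013,-0.007,0],[0.049,-0.0163,-0.01,0],[0.059,-0.0197,-0.014,0],[0.068,-0.0227,-0.02,0],[0.0735,-0.0245,-0.0225,0]]]'

```text
clock: 12.85
eef_pos: [556.7, 102.2, 126.2]
ee_rot: [2.551, 1.834, 0.0]
force: [-2.7, 0.2, -0.2]
opening: 44.6
gripper_force: 1.0
```

Emit:
drive_tool --rows '[[[0.002,-0.0007,-0.002,0],[0.004,-0.0014,-0.004,0],[0.006,-0.002,-0.006,0],[0.008,-0.0027,-0.008,0],[0.01,-0.0033,-0.009,0],[0.013,-0.0044,-0.01,0],[0.013,-0.0044,-0.01,0],[0.013,-0.0044,-0.01,0]]]'

```text
clock: 13.52
eef_pos: [561.4, 100.7, 122.5]
ee_rot: [2.551, 1.834, 0.0]
force: [-0.2, 0.3, 0.3]
opening: 44.7
gripper_force: 0.6
```

Emit:
drive_tool --rows '[[[0.002,-0.0007,-0.002,0],[0.004,-0.0014,-0.003,0],[0.006,-0.002,-0.004,0],[0.008,-0.0027,-0.006,0],[0.01,-0.0033,-0.007,0],[0.01,-0.0033,-0.007,0],[0.01,-0.0033,-0.007,0],[0.01,-0.0033,-0.007,0]]]'

```text
clock: 14.18
eef_pos: [565.3, 99.3, 119.5]
ee_rot: [2.551, 1.834, -0.0]
force: [-1.6, 0.3, -0.5]
opening: 44.8
gripper_force: 0.5
```

Emit:
drive_tool --rows '[[[0.002,-0.0007,-0.001,0],[0.004,-0.0014,-0.002,0],[0.006,-0.002,-0.003,0],[0.0075,-0.0025,-0.004,0],[0.0075,-0.0025,-0.004,0],[0.0075,-0.0025,-0.004,0],[0.0075,-0.0025,-0.004,0],[0.0075,-0.0025,-0.004,0]]]'

```text
clock: 14.85
eef_pos: [567.1, 98.6, 118.0]
ee_rot: [-2.549, -1.833, 0.003]
force: [-5.8, 1.8, 4.4]
opening: 44.6
gripper_force: 3.5
```

Emit:
drive_tool --rows '[[[0.001,-0.0003,0,0],[0.002,-0.0007,0,0],[0.003,-0.001,0,0],[0.004,-0.0013,0,0],[0.005,-0.0017,0,0],[0.005,-0.0017,0,0],[0.005,-0.0017,0,0],[0.005,-0.0017,0,0]]]'

```text
clock: 15.52
eef_pos: [567.7, 98.4, 117.6]
ee_rot: [-2.547, -1.831, 0.006]
force: [-9.6, 3.4, 4.7]
opening: 45.0
gripper_force: 5.0
```

Emit:
drive_tool --rows '[[[-0.006,0.002,0,0],[-0.012,0.004,0,0],[-0.02,0.0066,0,0],[-0.03,0.01,0,0],[-0.034,0.0113,0,0],[-0.034,0.0113,0.01,0],[-0.034,0.0113,0.04,0],[-0.034,0.0113,0.08,0]]]'

```text
clock: 16.18
eef_pos: [555.7, 101.9, 149.6]
ee_rot: [-2.55, -1.833, 0.004]
force: [0.3, -0.4, -0.0]
opening: 45.3
gripper_force: 0.0
```

Emit:
drive_tool --rows '[[[0,0,0.05,0],[0,0,0.1,0],[0,0,0.15,0],[-0.05,0,0.2,0],[-0.1,0,0.2,0],[-0.15,0,0.2,0],[-0.15,0,0.2,0],[-0.15,0,0.2,0]]]'

```text
clock: 16.85
eef_pos: [496.8, 102.2, 231.4]
ee_rot: [2.549, 1.834, 0.003]
force: [0.5, -1.1, -0.0]
opening: 44.6
gripper_force: 0.0
```

Run:
```python
from h import *
s=manip.observe();print(s["clock"],s["eef_pos"],s["force"])
a=manip.grab_frame("scene")
b=manip.grab_frame("top")
cv2.imwrite("pics/end.png",np.vstack([cv2.resize(a[150:320,180:420],(720,510))])[...,::-1])
```

```text
16.85 [496.75439344 102.16268865 231.42806896] [ 0.51076911 -1.0830473  -0.02192723]
```

View pics/end.png

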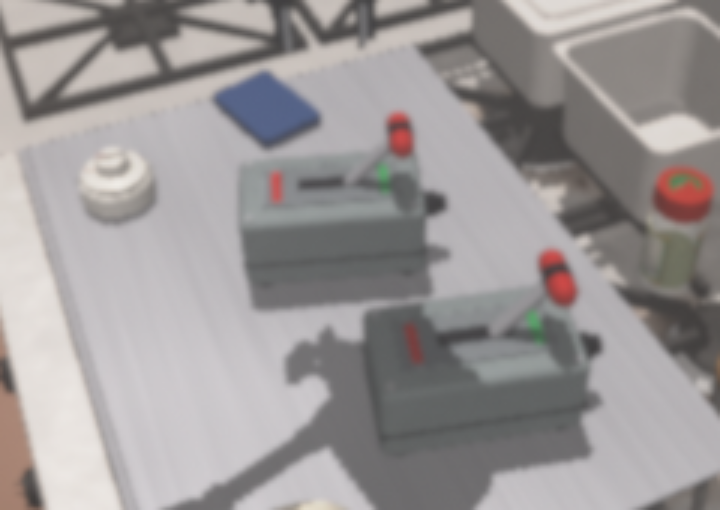

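Both levers lean fully to green (A's bar at (400,133), B's at (557,277) in the crop). The gripper is clear and nothing else has moved.

```bash
python3 -c "
from plant import manip
print(manip.hand_in())"
```

```text
the job is handed in; nothing more can be done
None
```

The job is handed in: I pushed the tripped lever through the catch to the solid stop (about 15 N), then threw it fully on to its stop (about 11 N) and released it. In the last picture it leans to green like its neighbour, which has not visibly moved. The hand-in returned no verdict.

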